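# Seat a toothed stone mount in the microscope base, tooth to the mark

### The job

Put the stone mount that has a pointed tooth on its rim into the round dish of the white microscope base, so that it stands flat in the dish with its tooth pointing at the black wedge mark beside the dish. Set it down rather than drop it, let go of it, and leave the plain round mount (the one without a tooth) where it is.

Things in the scene. Friction and masses are not known exactly. Their poses are not given: they have to be found in the camera images.
- mount_grip (a point): Loose toothed mount, 0.1-0.2 kg: black disc 64 mm across, 12 mm thick; upright metal grip plate across its centre, 14 mm thick (along y), 40 long (along x), 44 high, top 56 above the underside, 5 mm stone on top. Flat black tooth on the rim, level with the disc's top, in line with the plate, tip 52 mm from the axis. Point: middle of the plate, 34 mm above the underside; z up, x to the tooth.
- dish (a point): Centre of the floor of the round dish, 88 mm across and 6 deep, (grey floor) in the fixed white microscope base (170 x 330 mm, 30 high). Floor 24 mm above the bench; a seated mount's tooth clears the rim by 2 mm. z up, x towards the wedge mark. The base reaches 80 mm from here to +y, 250 to -y; a black socket, top 40 mm above the bench, is 175 mm out on the -y side.
- mark (a point): Black wedge mark painted flat on the base just outside the dish rim, about 24 mm long and wide, narrow end towards the dish. The point lies on it, 65 mm from the dish centre, 30 mm above the bench. Axes as those of the dish.
- plain_grip (a point): The plain mount, to be left alone: same disc, grip plate and stone as the toothed one, but a plain round rim with no tooth. Point: middle of its plate, 34 mm above the underside; z up, x along the plate.
Mind the look-alikes: they are no part of the job. Leave any purple or yellow look-alike of the part that bears mount_grip alone.

How it is judged:
By the outcome, as a careful person would: the job done as asked, in the order asked, and still so for the second after the job is handed in, with the robot touching nothing.
It also fails if it takes over 37 s, if anything falls off the work surface, if the arm or the gripper's body presses on something with over 40 N, if the wrist force passes 120 N, or if a joint passes its speed limit or range.

### The arm

A 6-joint arm with a two-finger parallel gripper is mounted at the origin on the work surface. World frame = base frame: x ahead of the robot, y to its left, z up, the work surface at z = 0. Lengths are in m, angles in rad, forces in N, time in s.
With the tool pointing down it reaches from about 0.275 to 0.825 m from the base axis. Payload 5.2 kg.
Tool frame: the origin (TCP) lies midway between the tips of the shut fingers; the grasp point (between the pads) lies 19 mm behind it (ctrl.grasp_offset is the distance from the TCP to the grasp point, in m); x points along the fingers, y is the direction in which the jaws open and shut, and the axes are right-handed (so a half turn about x gives the same grasp; the last joint's range is limited). The gripper opens to 93 mm and grips with 3 to 60 N. Pads are 15 mm wide; open, the fingers measure 128 mm over their backs; the gripper's body (75 mm by 188 mm) begins 65 mm behind the grasp point.
Start: joints at [0.97, 0.259, 1.535, -0, 1.348, -0.203], TCP at [0.213, 0.507, 0.219] pointing down, gripper open.
Joint ranges: [-3.14, 3.14], [-0.91, 2.08], [0.19, 2.58], [-1.22, 4.36], [0.22, 2.71], [-3.12, 3.12]. Speed limits (rad/s): [2.57, 2.57, 3.14, 3.14, 3.14, 3.14].

### API

Orientations are given as a 3x3 rotation matrix whose columns are the frame's x, y, z axes.
In Python, from cell import ctrl gives the robot as it stands. Calls block until the motion is done:
- ctrl.move_pose(position, orientation): joint-space move of the TCP to a pose.
- ctrl.servo_line(position, orientation=None, rate=0.15, threshold=None): straight line of the TCP; orientation=None keeps the orientation; rate is the mean speed in m/s. With threshold (N) it stops when the force on the tool has changed by that much, and returns True; else False.
- ctrl.goto_joints(angles): joint-space move.
- ctrl.gripper_open() and ctrl.clamp(grasp_force=None): open the fingers fully, or close them until they stop; grasp_force is the grip in N (None keeps the last).
- ctrl.pause(seconds).
- ctrl.inverse_kinematics(position, orientation): joint angles nearest the present ones, or None.
- ctrl.read_state(): the state.
- ctrl.grab_frame(name): name is "scene" or "side" or "wrist"; returns (picture, depth): 420x560x3 uint8, red, green, blue; 420x560 float32, m along the optical axis (not along the pixel's ray), 0 where there is no reading.
- ctrl.camera_model(name): a dict with "vfov" (degrees; the focal length in pixels is half the picture's height over the tangent of half this angle, whatever the lens; pixels are square), "cx", "cy" (the principal point, pixels), "R" (3x3) and "t" (3): a world point X has camera coordinates R X + t; the wrist camera has in their place "mount" (4x4, takes a point from camera to tool coordinates, whose origin is the TCP and whose axes are the tool frame's). Camera axes: x right, y down, z forward; pixel columns grow to the right and rows downward; lengths in m; the calibration is good to about 2 mm. A picture is of the moment at which its call begins: read the wrist's pose just before it. camera_model takes no time and is no camera call.
A pose or a line that the arm cannot do raises ctrl.PlanningError and nothing moves.
- ctrl.finish_job(): hands the job in, once; it reports no verdict.
The state is a dict: "time": time; "joint_pos": joint angles; "qd": joint speeds; "joint_efforts": joint torques, N m; "eef_pos": TCP position; "orientation": TCP orientation; "wrist_force": force on the tool from outside, world axes, zero at the start; "wrist_torque": the same for the moment, N m; "finger_gap": finger opening in m.
Only numpy, scipy, OpenCV 4.12 (cv2) and the standard library are available. Lean on these libraries where they do the work, as an engineer would, in place of code of your own. Each camera call takes 0.05 s, during which the arm holds its last target.

## Working session

There is one attempt and no reset: what is moved stays moved. The work goes in short steps, each a Python script; the robot and the scene stay as the last script left them, time stands still between calls to the robot, and variables do not carry over. Pictures are saved under pics/ and viewed, and the job is handed in when it is done.

```bash
ls; mkdir -p pics; python3 - <<'E'
from cell import ctrl
import numpy as np, cv2, pickle
for n in ["scene","side","wrist"]:
    s=ctrl.read_state(); p,d=ctrl.grab_frame(n); m=ctrl.camera_model(n)
    pickle.dump((p,d,m,s),open(f"f0_{n}.pkl","wb"))
    cv2.imwrite(f"pics/{n}0.png",p[:,:,::-1])
    print(n,m,(d>0).mean())
print(s)
E
```

```text
pics
scene {'vfov': 54.61488773364413, 'cx': 281.0614661111524, 'cy': 208.48378311753416, 'R': array([[-0.28661257,  0.95788465, -0.0176134 ],
       [ 0.54988922,  0.14942418, -0.8217629 ],
       [-0.7845222 , -0.24521299, -0.56955729]]), 't': array([ 0.10151686, -0.22423581,  1.24810024])} 0.9962882653061225
side {'vfov': 54.207382129174945, 'cx': 275.54160708167404, 'cy': 209.4271420138086, 'R': array([[ 0.97395981, -0.22670662,  0.00252792],
       [-0.12675203, -0.55371947, -0.8229998 ],
       [ 0.18797926,  0.80124832, -0.56803603]]), 't': array([-0.46702368,  0.12005717,  0.85291489])} 0.9959183673469387
wrist {'vfov': 58.90790643375104, 'cx': 279.35642303458, 'cy': 207.84065647684037, 'mount': array([[ 5.41098499e-04, -2.51801875e-01,  9.67778654e-01,
        -1.64971317e-01],
       [ 9.99999773e-01, -2.51327514e-04, -6.24505524e-04,
         1.23957258e-04],
       [ 4.00481065e-04,  9.67778773e-01,  2.51801682e-01,
        -6.93261200e-02],
       [ 0.00000000e+00,  0.00000000e+00,  0.00000000e+00,
         1.00000000e+00]])} 0.9961479591836735
{'time': 0.1, 'joint_pos': array([ 9.70225246e-01,  2.59282849e-01,  1.53592651e+00,  1.47566716e-05,
        1.34801652e+00, -2.02832025e-01]), 'qd': array([-0.00014217, -0.00323049, -0.00160218, -0.00055991,  0.00078302,
       -0.00114333]), 'joint_efforts': array([ 1.74231620e-03, -4.38215089e+01, -2.84644586e+01,  7.18919886e-02,
        3.61715199e-02, -9.08854236e-05]), 'eef_pos': array([0.21275001, 0.50667114, 0.21791291]), 'orientation': array([[-9.34835505e-04,  3.87337151e-01,  9.21937665e-01],
       [-1.33930474e-03,  9.21936756e-01, -3.87338128e-01],
       [-9.99998666e-01, -1.59685292e-03, -3.43096730e-04]]), 'wrist_force': array([-0.80397688, -0.26676562,  0.64172222]), 'wrist_torque': array([-0.05224563, -0.03819456, -0.00599868]), 'finger_gap': 0.09316792105210296}
```

View pics/scene0.png

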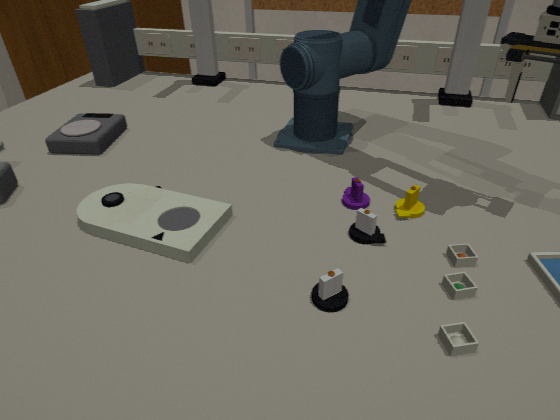

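View pics/side0.png

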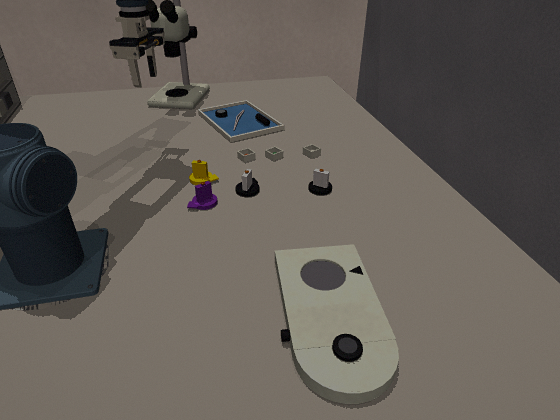

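View pics/wrist0.png

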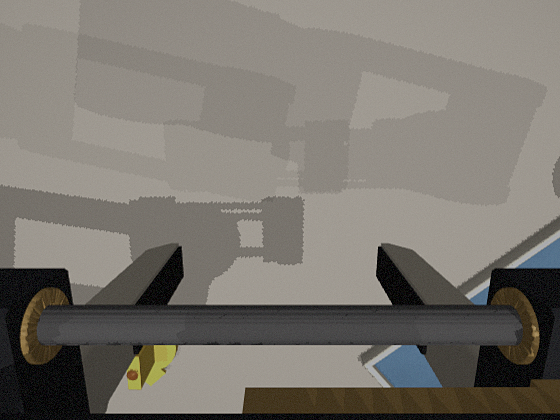

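Scene view: toothed mount at about (365,228) with its tooth at (383,238), plain mount (330,290), purple and yellow look-alikes behind. The dish is at (180,219) and the wedge at (158,236). Next I measure these from both fixed views.

```bash
cat > h.py <<'E'
import numpy as np, cv2, pickle
def K(m): return 210/np.tan(np.radians(m["vfov"]/2))
def pose(m,s=None):
    """R,c: world = c + R @ cam"""
    if "R" in m: return m["R"].T, -m["R"].T@m["t"]
    M=m["mount"]; O=s["orientation"]; return O@M[:3,:3], s["eef_pos"]+O@M[:3,3]
def ray(uv,m,s=None):
    uv=np.atleast_2d(uv).astype(float); R,c=pose(m,s); f=K(m)
    d=np.c_[(uv[:,0]-m["cx"])/f,(uv[:,1]-m["cy"])/f,np.ones(len(uv))]@R.T
    return c,d
def onplane(uv,z,m,s=None):
    c,d=ray(uv,m,s); return c+d*((z-c[2])/d[:,2])[:,None]
def proj(X,m,s=None):
    R,c=pose(m,s); p=(np.atleast_2d(X)-c)@R; return p[:,:2]/p[:,2:]*K(m)+[m["cx"],m["cy"]]
def cloud(d,m,s=None):
    v,u=np.mgrid[:d.shape[0],:d.shape[1]]; c,r=ray(np.c_[u.ravel(),v.ravel()],m,s)
    return (c+r*d.ravel()[:,None]).reshape(d.shape+(3,))
E
python3 - <<'E'
from h import *
rois={"scene":dict(mount=(345,205,390,246),plain=(305,265,352,312),dish=(70,180,235,260)),
"side":dict(mount=(230,163,264,200),plain=(304,163,338,200),dish=(265,240,400,405))}
for n in rois:
    p,d,m,s=pickle.load(open(f"f0_{n}.pkl","rb")); P=cloud(d,m)
    hsv=cv2.cvtColor(p,cv2.COLOR_RGB2HSV)
    for k,(a,b,c,e) in rois[n].items():
        V=hsv[b:e,a:c,2]; 
        if k!="dish":
            bl=np.argwhere(V<55)[:,::-1]+[a,b]
            Q=onplane(bl,0.012,m)
            (x,y),r=cv2.minEnclosingCircle(Q[:,:2].astype(np.float32))
            Z=P[b:e,a:c].reshape(-1,3); hi=Z[Z[:,2]>0.03]
            print(n,k,"black plane centroid",Q[:,:2].mean(0).round(4),"encl",round(x,4),round(y,4),round(r,4),len(bl),"hi",len(hi),hi.mean(0).round(4),hi[:,2].max().round(4))
        else:
            bl=(V<60).astype(np.uint8); nn,l,st,ce=cv2.connectedComponentsWithStats(bl)
            for i in range(1,nn):
                if st[i,4]>15:
                    uv=ce[i]+[a,b]; print(n,"dark",uv.round(1),st[i,4],onplane(uv,.03,m).round(4))
        img=cv2.resize(p[b:e,a:c,::-1],None,fx=5 if k=="dish" else 10,fy=5 if k=="dish" else 10,interpolation=cv2.INTER_CUBIC)
        if k=="dish": img=cv2.resize(img,None,fx=.65,fy=.65)
        cv2.imwrite(f"pics/{n}_{k}.png",img)
E
```

```text
scene mount black plane centroid [0.4682 0.2127] encl 0.4236 0.2033 0.0729 437 hi 285 [0.4669 0.2097 0.0565] 0.5284
scene plain black plane centroid [0.657  0.1764] encl 0.6476 0.1742 0.0351 592 hi 400 [0.6538 0.1751 0.0556] 0.5284
scene dark [112.4 199.6] 225 [[ 0.5111 -0.3488  0.03  ]]
scene dark [158.2 236.4] 44 [[ 0.6014 -0.1786  0.03  ]]
side mount black plane centroid [0.4492 0.1931] encl 0.4523 0.2051 0.048 258 hi 129 [0.4458 0.1845 0.0553] 0.5845
side plain black plane centroid [0.6346 0.151 ] encl 0.6388 0.159 0.0385 210 hi 175 [0.6343 0.151  0.055 ] 0.5845
side dark [284.3 319.6] 237 [[ 0.4326 -0.2677  0.03  ]]
side dark [356.8 270.2] 59 [[ 0.601  -0.1803  0.03  ]]
side dark [347.  347.5] 682 [[ 0.5165 -0.345   0.03  ]]
```

```bash
python3 - <<'E'
import cv2,numpy as np
I=[cv2.imread(f"pics/{n}.png") for n in ["scene_mount","side_mount"]]
a=cv2.resize(I[0],(400,364)); b=cv2.resize(I[1],(340,364))
cv2.imwrite("pics/m_both.png",np.hstack([a,b]))
E
```

```text
(no output)
```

View pics/m_both.png

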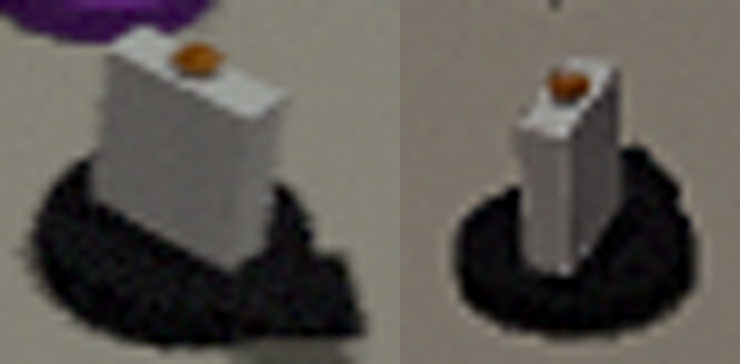

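View pics/scene_dish.png

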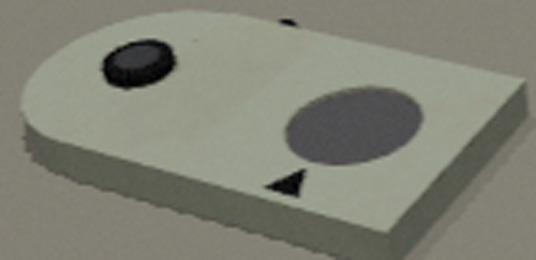

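The scene crop shows the tooth at about (385,241), pointing lower right. The side crop shows it at the upper right, behind the plate.

```bash
python3 - <<'E'
from h import *
p,d,m,s=pickle.load(open("f0_scene.pkl","rb"))
print("tip",onplane([385,241],.012,m).round(3))
print("stone ctr z.058",onplane([345+195/400*45,205+60/364*41],.058,m).round(3))
print("plate top ends", onplane([[345+130/400*45,205+45/364*41],[345+265/400*45,205+105/364*41]],.056,m).round(3))
print("purple stone/disc",onplane([357,182],.058,m).round(3),onplane([356,200],.012,m).round(3))
print("yellow",onplane([414,189],.058,m).round(3),onplane([410,209],.012,m).round(3))
print("tip side",)
p,d,m,s=pickle.load(open("f0_side.pkl","rb"))
print(onplane([230+570/740*34*740/340-400/340*34,163+85/364*37],.058,m).round(3))
print("tip",onplane([230+(675-400)/10,163+170/364*37],.012,m).round(3))
E
```

```text
tip [[0.475 0.252 0.012]]
stone ctr z.058 [[0.45  0.208 0.058]]
plate top ends [[0.445 0.193 0.056]
 [0.46  0.225 0.056]]
purple stone/disc [[0.34  0.173 0.058]] [[0.343 0.176 0.012]]
yellow [[0.338 0.296 0.058]] [[0.348 0.295 0.012]]
tip side
[[0.451 0.205 0.058]]
tip [[0.483 0.233 0.012]]
```

```bash
cat >> h.py <<'E'
def ori(psi):
    c,s=np.cos(psi),np.sin(psi)
    return np.array([[0,c,s],[0,s,-c],[-1,0,0]],float)
E
python3 - <<'E'
from h import *
from cell import ctrl
M=np.array([.4505,.2065]);D=np.array([.54,-.165])
for p0 in (-28,152):
    for q,X in ((p0,M),(p0-77,D)):
        O=ori(np.radians(q))
        for xy,z in ((X,.02),(X+.069*O[:2,2],.2)):
            j=ctrl.inverse_kinematics(np.r_[xy,z],O); print(q,xy.round(3),z,None if j is None else j.round(2))
E
```

```text
-28 [0.45  0.206] 0.02 [ 0.2   0.39  1.9  -0.    0.84  0.69]
-28 [0.418 0.146] 0.2 [ 0.08  0.08  1.8  -0.    1.26  0.57]
-105 [ 0.54  -0.165] 0.02 [-0.49  0.49  1.73 -0.    0.92  1.34]
-105 [ 0.473 -0.147] 0.2 [-0.53  0.17  1.69 -0.    1.28  1.31]
152 [0.45  0.206] 0.02 [ 0.2   0.39  1.9  -0.    0.84 -2.45]
152 [0.483 0.267] 0.2 [ 0.3   0.28  1.56 -0.    1.31 -2.35]
75 [ 0.54  -0.165] 0.02 [-0.49  0.49  1.73 -0.    0.92 -1.8 ]
75 [ 0.607 -0.183] 0.2 [-0.47  0.42  1.35 -0.    1.37 -1.78]
```

```bash
python3 - <<'E'
from h import *
from cell import ctrl
for n,q,X in (("dish",-105,[.54,-.165]),("mount",-28,[.4505,.2065])):
    O=ori(np.radians(q))
    ctrl.move_pose(np.r_[np.array(X)+.069*O[:2,2],.2],O)
    ctrl.pause(.15)
    s=ctrl.read_state(); p,d=ctrl.grab_frame("wrist"); m=ctrl.camera_model("wrist")
    pickle.dump((p,d,m,s),open(f"w_{n}.pkl","wb")); cv2.imwrite(f"pics/w_{n}.png",p[:,:,::-1]); print(s["time"],s["eef_pos"],abs(s["qd"]).max())
E
```

```text
2.8 [ 0.47355591 -0.14649545  0.20003572] 0.003413591038615534
4.1417 [0.41874586 0.14459343 0.19995686] 0.001561492441924353
```

View pics/w_dish.png

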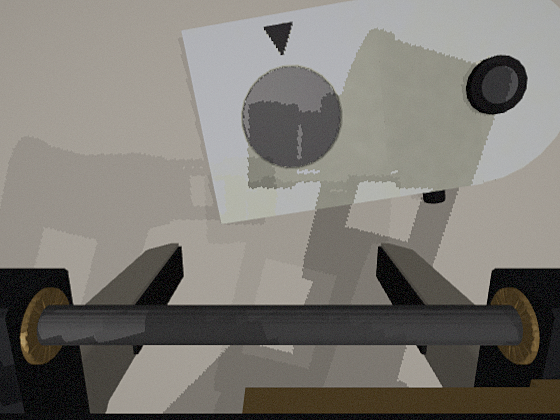

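View pics/w_mount.png

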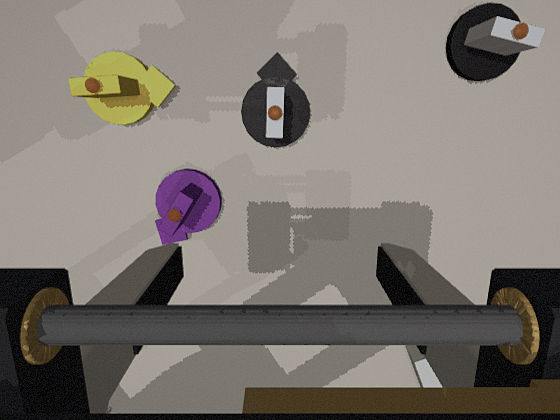

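Wrist views are clear. Mount: disc at about (276,113), tooth tip (278,53), plate and stone at (275,112). Dish: circle at (292,116) with the wedge at (279,37). Now the measurements.

```bash
cat > meas.py <<'E'
from h import *
def deg(v): return np.degrees(np.arctan2(v[1],v[0]))
def cc(mask,roi):
    a,b,c,e=roi; M=np.zeros(mask.shape,np.uint8); M[b:e,a:c]=mask[b:e,a:c]
    cs,_=cv2.findContours(M,cv2.RETR_EXTERNAL,cv2.CHAIN_APPROX_NONE); return max(cs,key=cv2.contourArea)[:,0]
E
python3 - <<'E'
from meas import *
p,d,m,s=pickle.load(open("w_mount.pkl","rb")); V=cv2.cvtColor(p,cv2.COLOR_RGB2HSV)[:,:,2]
print("V: plate",V[90:100,272:278].mean(),"disc",V[110:120,250:258].mean(),"floor",V[60:70,200:210].mean(), V[60:70,320:330].mean())
c=cc((V<75),(225,40,330,155)); Q=onplane(c,.012,m,s)[:,:2].astype(np.float32)
pl=cc((V>190),(255,75,300,150)); W=onplane(pl,.056,m,s)[:,:2].astype(np.float32)
r=cv2.minAreaRect(W); print("plate rect",r)
# disc: points away from tooth (rows > 95)
def circ(P):
    A=np.c_[2*P,np.ones(len(P))]; x=np.linalg.lstsq(A,(P**2).sum(1),rcond=None)[0]; return x[:2],np.sqrt(x[2]+x[:2]@x[:2])
ctr,rad=circ(Q[c[:,1]>97].astype(float)); print("disc",ctr,rad,"px rows",c.min(0),c.max(0))
far=Q[np.argmax(np.linalg.norm(Q-ctr,axis=1))]; v=far-ctr; print("tip",far,np.linalg.norm(v),deg(v))
tri=Q[np.linalg.norm(Q-ctr,axis=1)>rad+.004]; print("tooth dir",deg(tri.mean(0)-ctr))
b=cv2.boxPoints(r); e=[b[1]-b[0],b[2]-b[1]]; e=max(e,key=np.linalg.norm); print("plate dir",deg(e), "centre-offset",np.array(r[0])-ctr)
P=cloud(d,m,s); print("z plate top",np.median(P[90:100,272:278,2]),"disc",np.median(P[110:120,250:258,2]),"bench",np.median(P[60:70,200:210,2]))
p,d,m,s=pickle.load(open("w_dish.pkl","rb")); P=cloud(d,m,s); hsv=cv2.cvtColor(p,cv2.COLOR_RGB2HSV); V=hsv[:,:,2]
print("z base",np.median(P[60:70,215:225,2]),"floor",np.median(P[120:140,270:290,2]),"patches V",V[120:140,270:290].mean(),V[80:90,280:300].mean(),V[60:70,215:225].mean(),V[120:150,345:355].mean())
mk=cc((V<75),(255,15,305,62)); T=onplane(mk,.03,m,s)[:,:2]
mm=cv2.moments(mk.astype(np.int32)); g=onplane([mm['m10']/mm['m00'],mm['m01']/mm['m00']],.03,m,s)[0,:2]
a,tr=cv2.minEnclosingTriangle(mk.astype(np.float32)); print("mark centroid",g,"tri",tr.reshape(-1,2), "bbox",mk.min(0),mk.max(0)); print(onplane(tr.reshape(-1,2),.03,m,s)[:,:2])
# dish: depth below 0.027 -> floor visible;
dm=((P[:,:,2]<.0265)&(P[:,:,2]>.018)).astype(np.uint8); dm=cv2.morphologyEx(dm,cv2.MORPH_OPEN,np.ones((5,5)))
k=cc(dm,(225,55,360,180)); el=cv2.fitEllipse(k.astype(np.float32)); print("floor ell",el)
F=onplane(k,.024,m,s)[:,:2]; print("floor circ",circ(F))
G=cv2.Canny(cv2.GaussianBlur(p,(3,3),0),40,100); yy,xx=np.nonzero(G); uv=np.c_[xx,yy]; E=onplane(uv,.03,m,s)[:,:2]
c0=circ(F)[0]
for _ in range(6):
    rr=np.linalg.norm(E-c0,axis=1); sel=abs(rr-.044)<.004; c0,r0=circ(E[sel])
print("rim circ",c0,r0,sel.sum(),"mark dist",np.linalg.norm(g-c0),"dir",deg(g-c0))
E
```

```text
V: plate 185.13333333333333 disc 50.1375 floor 153.08 153.42
plate rect ((0.44965624809265137, 0.21708300709724426), (0.018433939665555954, 0.006689532194286585), 54.232513427734375)
disc [0.44808695 0.20661474] 0.030996495473723115 px rows [241  53] [309 147]
tip [0.4734083 0.2505584] 0.050717031073600934 60.048449613198926
tooth dir 60.344847261728816
plate dir 54.232452 centre-offset [0.0015693  0.01046827]
z plate top 0.05485482878261416 disc 0.011015459765645913 bench -0.0011183106315746927
z base 0.028822673555896988 floor 0.02330357679339698 patches V 83.5025 120.245 182.4 155.14333333333335
mark centroid [ 0.60054647 -0.18008056] tri [[292.93332   21.213333]
 [262.82352   27.235294]
 [282.04254   56.06383 ]] bbox [264  23] [291  54]
[[ 0.60729285 -0.19381564]
 [ 0.60930233 -0.16863561]
 [ 0.58368813 -0.17828196]]
floor ell ((290.9757385253906, 116.27655029296875), (97.427734375, 100.31771087646484), 5.756252765655518)
floor circ (array([ 0.53260209, -0.1730223 ]), np.float64(0.04338520008556591))
rim circ [ 0.53201954 -0.17325139] 0.04378961808028353 463 mark dist 0.06886637940530563 dir -5.691114055344293
```

```bash
python3 - <<'E'
from meas import *
p,d,m,s=pickle.load(open("w_mount.pkl","rb")); P=cloud(d,m,s)
hsv=cv2.cvtColor(p,cv2.COLOR_RGB2HSV)
pl=cc((P[:,:,2]>.05).astype(np.uint8),(255,75,300,150)); W=onplane(pl,.056,m,s)[:,:2].astype(np.float32)
r=cv2.minAreaRect(W); b=cv2.boxPoints(r); e=max([b[1]-b[0],b[2]-b[1]],key=np.linalg.norm); print("plate",r,deg(e))
st=cc(((hsv[:,:,1]>130)&(hsv[:,:,0]<20)).astype(np.uint8),(255,95,300,130)); print("stone",st.mean(0),onplane(st.mean(0),.059,m,s))
p,d,m,s=pickle.load(open("w_dish.pkl","rb")); V=cv2.cvtColor(p,cv2.COLOR_RGB2HSV)[:,:,2]
P=cloud(d,m,s); hm=((P[:,:,2]>.015)).astype(np.uint8)
pts=[(np.nonzero(hm[r,150:260])[0][0]+150,r) for r in range(45,205,5)]
E=onplane(np.array(pts),.03,m,s)[:,:2].astype(np.float32); l=cv2.fitLine(E,cv2.DIST_HUBER,0,.001,.001).ravel(); print("edge dir",deg(l[:2]),"dist dish",np.cross(l[:2],np.array([.5320,-.1733])-l[2:]))
E
```

```text
plate ((0.4481094181537628, 0.20681752264499664), (0.0396987646818161, 0.013879461213946342), 59.94698715209961) 59.946976
stone [274.47222222 112.5       ] [[0.44780066 0.20663147 0.059     ]]
edge dir -6.3102274 dist dish -0.07962589942993564<stdin>:10: DeprecationWarning: Arrays of 2-dimensional vectors are deprecated. Use arrays of 3-dimensional vectors instead. (deprecated in NumPy 2.0)
```

Checks agree with the given sizes: plate 39.7 x 13.9 mm, disc, tooth and plate yaw all about 60°, rim radius 43.8 mm, and base edge 79.6 mm from the dish. Wedge yaw is −5.7° and edge direction −6.3°, so I use −6°. Grasping now.

```bash
python3 - <<'E'
from h import *
from cell import ctrl
O=ori(np.radians(-29.9)); X=np.array([.4480,.2067])
ctrl.move_pose(np.r_[X,.10],O)
print(ctrl.servo_line(np.r_[X,.019],rate=.08,threshold=12))
s=ctrl.read_state(); print(s["eef_pos"],s["wrist_force"],s["finger_gap"])
ctrl.clamp(25); s=ctrl.read_state(); print(s["time"],s["eef_pos"],s["wrist_force"],s["finger_gap"])
ctrl.servo_line(np.r_[X,.13],rate=.15)
s=ctrl.read_state(); print(s["time"],s["eef_pos"],s["wrist_force"],s["finger_gap"])
for n in("scene","wrist"):
    p,d=ctrl.grab_frame(n); cv2.imwrite(f"pics/lift_{n}.png",p[:,:,::-1])
a=cv2.imread("pics/lift_scene.png")[100:340,200:500]; b=cv2.imread("pics/lift_wrist.png")
cv2.imwrite("pics/lift.png",np.hstack([cv2.resize(a,(400,320)),cv2.resize(b,(400,320))]))
E
```

```text
False
[0.44846221 0.20680154 0.01946419] [ 0.07372665  0.62591979 -0.27040227] 0.09306905173904043
7.1 [0.44797814 0.20670035 0.01900137] [0.07893164 0.0066368  0.90928196] 0.013773501721091933
7.9917 [0.4472699  0.20652994 0.1291836 ] [-0.0181163   0.10283548 -2.07678232] 0.013613683143763544
```

View pics/lift.png

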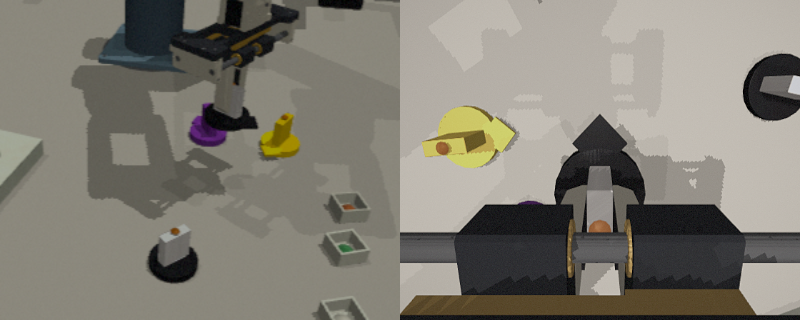

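Held square: gap 13.7 mm, tooth forward. Carrying it to the dish, then a guarded lowering.

```bash
python3 - <<'E'
from h import *
from cell import ctrl
O=ori(np.radians(-96.0)); X=np.array([.5320,-.1732])
ctrl.move_pose(np.r_[X,.12],O)
ctrl.servo_line(np.r_[X,.054],rate=.1); ctrl.pause(.2)
s=ctrl.read_state(); print(s["time"],s["eef_pos"],s["wrist_force"],s["finger_gap"])
s0=s;p,d=ctrl.grab_frame("wrist"); cv2.imwrite("pics/pre_wrist.png",p[:,:,::-1]); pickle.dump((p,d,ctrl.camera_model("wrist"),s),open("pre.pkl","wb"))
p,d=ctrl.grab_frame("side"); b=cv2.resize(p[200:410,240:420,::-1],(400,467)); cv2.imwrite("pics/pre_side.png",b)
E
```

```text
10.55 [ 0.53252007 -0.17347736  0.05479755] [ 0.55326415  0.87454036 -3.10808698] 0.013829326178033305
```

View pics/pre_wrist.png

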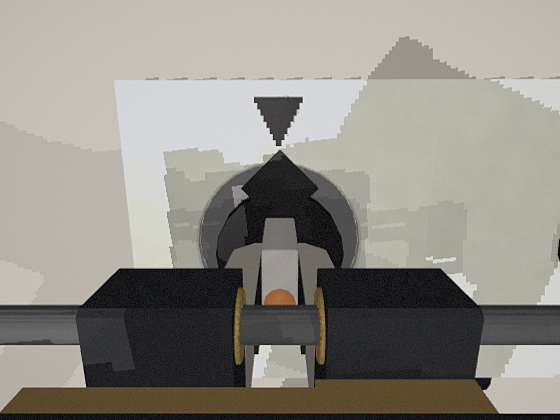

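View pics/pre_side.png

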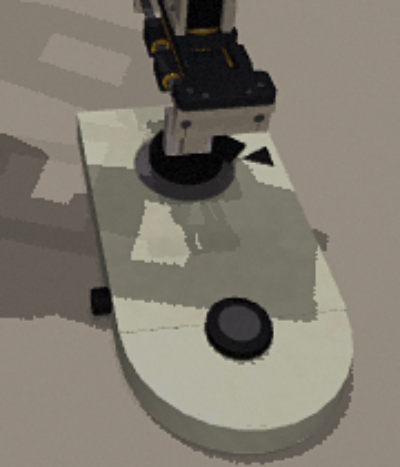

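Tooth tip at (280,150) lines up with the wedge tip at (279,146), and the disc lies inside the dish ring. Lowering.

```bash
python3 - <<'E'
from h import *
from cell import ctrl
O=ori(np.radians(-96.0)); X=np.array([.5320,-.1732])
hit=ctrl.servo_line(np.r_[X,.0405],rate=.015,threshold=3)
s=ctrl.read_state(); print(hit,s["time"],s["eef_pos"],s["wrist_force"],s["finger_gap"])
ctrl.pause(.3); s=ctrl.read_state(); print(s["eef_pos"],s["wrist_force"])
E
```

```text
True 11.35 [ 0.53186972 -0.17312066  0.0429527 ] [-0.57251822 -0.92148307  4.16322131] 0.013999300977297886
[ 0.53189309 -0.17313052  0.04295953] [-0.39779438  1.14582261  5.51360472]
```

Contact came at TCP z = 43.0 mm, the expected seated height. Releasing, retreating and looking.

```bash
python3 - <<'E'
from h import *
from cell import ctrl
O=ori(np.radians(-96.0)); X=np.array([.5320,-.1732])
ctrl.gripper_open(); ctrl.servo_line(np.r_[X,.12],rate=.12)
ctrl.move_pose(np.r_[X+.075*O[:2,2],.2],O); ctrl.pause(.2)
s=ctrl.read_state(); print(s["time"],s["finger_gap"],s["wrist_force"])
for n in("wrist","side","scene"):
    s=ctrl.read_state(); p,d=ctrl.grab_frame(n); cv2.imwrite(f"pics/end_{n}.png",p[:,:,::-1]); pickle.dump((p,d,ctrl.camera_model(n),s),open(f"end_{n}.pkl","wb"))
from meas import *
p,d,m,s=pickle.load(open("end_wrist.pkl","rb")); P=cloud(d,m,s)
pm=(P[:,:,2]>.072).astype(np.uint8); pl=cc(pm,(230,60,340,180)); W=onplane(pl,.080,m,s)[:,:2].astype(np.float32)
r=cv2.minAreaRect(W); b=cv2.boxPoints(r); e=max([b[1]-b[0],b[2]-b[1]],key=np.linalg.norm); print("plate",r,deg(e))
M=np.zeros(pm.shape,np.uint8); cv2.fillPoly(M,[pl],1); M=cv2.erode(M,np.ones((3,3))); Q=P[M>0]; Q=Q[Q[:,2]<.0805]
A=np.c_[Q[:,:2]-Q[:,:2].mean(0),np.ones(len(Q))]; print("top plane slopes,z",np.linalg.lstsq(A,Q[:,2],rcond=None)[0])
a=p[:230,130:440,::-1]; q=cv2.imread("pics/end_side.png")[140:360,180:400]; cv2.imwrite("pics/end.png",np.hstack([cv2.resize(a,(420,312)),cv2.resize(q,(312,312))]))
E
```

```text
14.475 0.09298932938264934 [0.44615197 0.26913609 0.27395664]
plate ((0.5322611331939697, -0.17333868145942688), (0.013420882634818554, 0.038764189928770065), 83.9912338256836) -6.0087595
top plane slopes,z [-0.00621176 -0.00855218  0.07882318]
```

View pics/end.png

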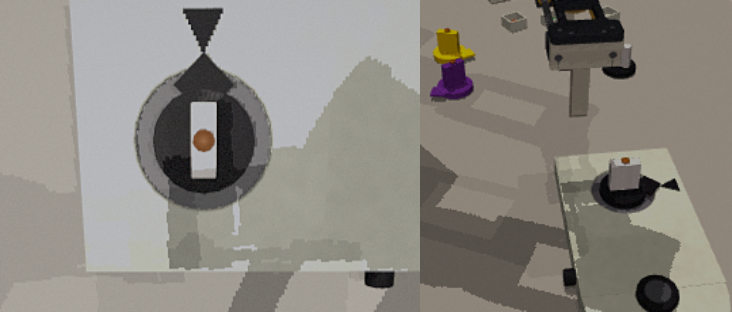

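View pics/end_scene.png

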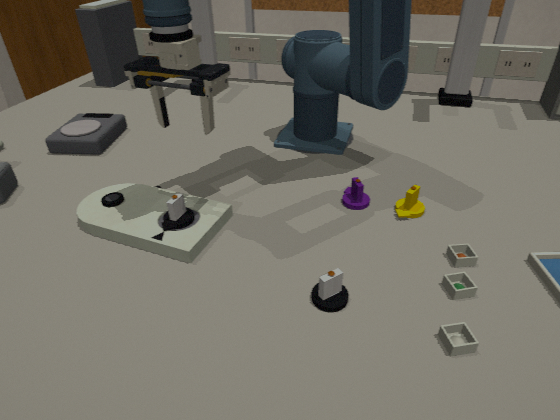

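The mount stands centred and flat in the dish with its tooth at the wedge. The plain mount is still at (330,290), the purple and yellow ones have not moved, and the robot is clear. Handing in.

```bash
python3 -c "
from cell import ctrl
ctrl.finish_job()"
```

```text
the job is handed in; nothing more can be done
```

The toothed mount is standing flat in the dish with its tooth pointing at the wedge mark. I gripped it by its plate, lowered it until it touched the dish floor, let go and moved the arm clear. I handed the job in at about 14.6 s.

- **Position:** the mount is within 0.3 mm of the measured dish centre, and the plate points at −6.0°. The direction to the mark measured −5.7° from the wedge and −6.3° from the base edge, so the tooth is within about 0.3° of either.
- **Seating:** contact came at 43.0 mm tool height, exactly as expected. The plate top then measured level to under 1° and at 78.8 mm high. That is 1.2 mm below the nominal 80 mm, and matches the 1 mm low bias I saw in the depth readings elsewhere.
- **Other parts:** in the last pictures the plain mount and the purple and yellow look-alikes are where they started.
- **Disagreement:** the wedge's centroid came out 69 mm from the dish centre, against the stated 65 mm point. I put this down to the stated point not being the centroid. It affects only the distance, not the direction used.

No check failed.

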